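# Raise the counterweighted guard and slide the dish onto the inspection ring

## Task

At the inspection station, push the clear guard with the red bar up past its balance point, so that it tips back and stays raised by itself. Then push the yellow-lidded dish along the table until it sits wholly inside the black ring. Push gently with the fingertips or the outside of the fingers only: grip, lift or fling nothing, leave everything else where it stands, and finish clear of everything.

Things in the scene. Friction and masses are not known exactly. Their poses are not given: they have to be found in the camera images.
- station: Blue inspection station, fixed. Origin on the table under the middle of the hinge axis; x points from the ring to the hinge (away from the robot), y along the hinge, z up. Foot 20 mm high and light strip 42 mm high at x 0 to 100 mm; cheeks 125 mm high, 36 deep, 12 thick at x 0, y +-138. Before the hinge only a flat printed mat, flush with the table.
- guard (a joint): Guard angle (rad) about its level hinge: 0 = down, sloping up to the bar by 20 degrees, at rest (start); grows as the bar goes up and away from the robot; 1.31 = rear stop, bar just past straight above the hinge. About 0.9 kg with its dark steel counterweight above and behind the hinge. Balances near 0.64: below, it falls back; above, it tips to 1.31 and stays. Push of 1 to 2 N at the bar.
- guard_bar (a point): Middle of the red round bar, the guard's free edge: 16 mm diameter, 240 long, level, parallel to the hinge, 180 mm from it. Down, its axis is 172 mm above the table, 169 mm nearer the robot than the hinge, free space below. Towards the hinge: clear sheet 4 mm thick, 176 wide, from 24 mm behind the bar's axis; side arms 12 mm square, 94 mm either side of the middle.
- guard_hinge (a point): Middle of the hinge axis, 110 mm above the table.
- ring (a point): Centre, on the table surface, of the white disc inside the black ring printed on the mat (inner diameter 126 mm, outer 138 mm, flat), 120 mm from the hinge on the robot's side, under the guard when that is down.
- yellow_dish: Round closed dish with a yellow lid, 90 mm diameter, 18 mm high, about 70 g, loose on the table between the robot and the station. Origin at the centre of its underside, z up.
- red_dish: The same dish with a red lid; stands beside the yellow one, either left or right. Leave it.
- blue_dish: The same dish with a blue lid, to the robot's right. Leave it.
- tube_rack: Blue test-tube rack with three tubes, 70 x 222 mm, 116 mm high with its tubes, long side along its y. Origin at the centre of its underside. Leave it.
- beaker: Glass beaker, 68 mm diameter, 90 mm high. Origin at the centre of its underside. Leave it.
- dropper_bottle: Amber bottle with a black cap, 40 mm diameter, 90 mm high. Origin at the centre of its underside. Leave it.
- goggles: Blue safety goggles lying lenses up, 70 x 164 mm, 38 mm high, long side along its y. Origin at the centre of the underside. Leave them.
There are look-alikes about, which are no part of the job. There is more than one size of the yellow_dish; the job needs the largest.

How it is judged (in metres and radians):
On the way, in this order (a step that is already met when the one before it is completed fails the run):
1. the guard is pushed up past its balance point and rests raised by itself (value of joint guard above 1.2 rad and contact force between each of the arm, the fingers and guard below 0.1 N), for 0.3 s.
2. with the guard raised, the yellow dish is pushed inside the ring (value of joint guard above 1.2 rad and horizontal distance between yellow_dish and ring below 0.018 m), for 0.2 s.
At the end, for the whole second after the job is handed in: The guard rests raised on its rear stop (joint above 1.2 rad, still); the yellow dish lies flat and still on the table with its centre within 18 mm of the ring's centre, so wholly inside the ring; the other dishes, rack, beaker, bottle and goggles are within 15 mm of where they started (all of step 2 and velocity of joint guard between -0.1 and 0.1 rad/s and linear speed of yellow_dish below 0.01 m/s and angle between yellow_dish's own z axis and vertical below 0.05 rad and height (world z) of yellow_dish below 0.004 m and distance of each of red_dish, blue_dish, tube_rack, beaker, dropper_bottle, goggles from where it was at the start of the episode below 0.015 m); the robot touches nothing.
It fails at once if a bystander was moved more than 15 mm (not (distance of red_dish from where it was at the start of the episode below 0.015 m) or not (distance of blue_dish from where it was at the start of the episode below 0.015 m) or not (distance of tube_rack from where it was at the start of the episode below 0.015 m) or not (distance of beaker from where it was at the start of the episode below 0.015 m) or not (distance of dropper_bottle from where it was at the start of the episode below 0.015 m) or not (distance of goggles from where it was at the start of the episode below 0.015 m)).
It fails at once if the yellow dish was lifted or tipped (height (world z) of yellow_dish above 0.008 m or angle between yellow_dish's own z axis and vertical above 0.2 rad).
It fails at once if the dish was gripped or pressed hard (over 20 N) (contact force between the fingers and yellow_dish above 20 N).
It fails at once if the guard was gripped or forced (over 25 N) (contact force between any of the fingers, the arm and guard above 25 N).
It fails at once if the guard was flung (faster than 6 rad/s) (velocity of joint guard above 6 rad/s or velocity of joint guard below -6 rad/s).
It also fails if it takes over 54 s, if anything falls off the work surface, if the arm or the gripper's body presses on something with over 40 N, if the wrist force passes 120 N, or if a joint passes its speed limit or range.

## Robot

A 6-joint arm with a two-finger parallel gripper is mounted at the origin on the work surface. World frame = base frame: x ahead of the robot, y to its left, z up, the work surface at z = 0. Lengths are in mm, angles in rad, forces in N, time in s.
With the tool pointing down it reaches from about 375 to 925 mm from the base axis. Payload 5.7 kg.
Tool frame: the origin (TCP) lies on the centre line of the jaws, within the pads' length; the fingertips stand 14 mm ahead of it and the grasp point (between the pads) lies 5 mm behind it (env.finger_overhang is the z of the fingertips in the tool frame, in mm); z points along the fingers, y is the direction in which the jaws open and shut (so a half turn about z gives the same grasp; the last joint's range is limited). The gripper opens to 88 mm and grips with 3 to 60 N. Pads are 20 mm wide; open, the fingers measure 115 mm over their backs; the gripper's body (75 mm by 178 mm) begins 61 mm behind the grasp point.
Start: joints at [1.195, 0.359, 1.51, -0, 1.272, -0.115], TCP at [154.706, 579.681, 236.623] pointing down, gripper open.
Joint ranges: [-2.97, 2.97], [-1.01, 2.36], [0.21, 2.38], [-0.96, 4.11], [0.2, 2.71], [-2.98, 2.98]. Speed limits (rad/s): [2.39, 2.39, 3.14, 3.14, 3.14, 3.14].

## Interface

Orientations are given as a 3x3 rotation matrix whose columns are the frame's x, y, z axes.
In Python, from station import env gives the robot as it stands.
- The arm moves only by the tool drive_tool, never from a script. Its arguments are lists of equal length, an entry for each row: "dp": the shift along the tool's x, y, z in units of 30 mm (1.0 is 30 mm), a list of three; "delta_rot": the turn, a rotation vector about the tool's x, y, z in units of 5 degrees (1.0 is 5 degrees), a list of three; "claw": the opening, from 0 (shut) to 1 (fully open). A call has 1 to 10 rows; each row is the pose to reach, as a shift and turn from the pose commanded when the call began, along the tool's axes at that moment; what a row does not reach only later rows make up. A row lasts 1/8 s, in which the tool goes at most 62.5 mm and 10.7 degrees, less where a joint would pass 70% of its speed; a pose out of reach is approached as far as the arm can. A call with a gripper value outside its range is refused whole. The fingers move at their own pace and stop on an object; "grip_force" is the grip in N (left out, the last holds). Time passes only in rows, so rows that repeat a pose let the fingers close. It gives the time, the measured TCP pose, the force and the opening at its end, in the units of the state.
- env.get_state(): the state, without advancing time (a new reading comes with each control period).
- env.grab_frame(name): name is "side" or "top"; returns a dict with "color" (400x640x3 uint8, blue, green, red), "range_z" (400x640 float32, mm along the optical axis (not along the pixel's ray), 0 where there is no reading), "K" (3x3 intrinsics, pixels), "R" (3x3) and "t" (3): a world point X has camera coordinates R X + t. Camera axes: x right, y down, z forward; pixel columns grow to the right and rows downward; lengths in mm; the calibration is good to about 2 mm. A picture is of the moment at which its call begins.
- env.close_job(): hands the job in, once; it reports no verdict.
The state is a dict: "time_s": time; "joint_pos": joint angles; "qvel": joint speeds; "effort": joint torques, N m; "tcp_pos": TCP position; "eef_rot": TCP orientation; "contact_force": force on the tool from outside, world axes, zero at the start; "wrist_torque": the same for the moment, N m; "opening": finger opening in mm.
Only numpy, scipy, OpenCV 4.12 (cv2) and the standard library are available. Lean on these libraries where they do the work, as an engineer would, in place of code of your own. Each camera call takes 0.05 s, during which the arm holds its last target.

## Working session

There is one attempt and no reset: what is moved stays moved. The work goes in short steps, Python scripts to look and compute and a tool call to move; the robot and the scene stay as the last step left them, time stands still between calls to the robot, and variables do not carry over. Pictures are saved under pics/ and viewed, and the job is handed in when it is done.

Besides the shell and the picture viewer there is one more tool, called as a command line: name --argument value ..., lists and objects as JSON in quotes. drive_tool: Moves the arm, as the interface text tells. Its arguments: {"type":"object","properties":{"dp":{"type":"array","items":{"type":"array","items":{"type":"number"}}},"delta_rot":{"type":"array","items":{"type":"array","items":{"type":"number"}}},"claw":{"type":"array","items":{"type":"number"}},"grip_force":{"type":"number"}},"required":["dp","delta_rot","claw"]}

```bash
ls; mkdir -p pics; cat > h.py <<'E'
import numpy as np, cv2
from station import env
def grab(n,f):
    d=env.grab_frame(n); cv2.imwrite(f'pics/{f}.png',d['color']); np.savez(f'pics/{f}.npz',**d); return d
def world(d,u,v,z=None):
    K,R,t=d['K'],d['R'],d['t']
    ray=np.linalg.inv(K)@np.array([u,v,1.])
    if z is None: return R.T@(ray*d['range_z'][int(v),int(u)]-t)
    c=-R.T@t; r=R.T@ray
    return c+r*(z-c[2])/r[2]
E
python3 - <<'E'
from h import *
for n in('top','side'):
    d=grab(n,n+'0'); print(n,-d['R'].T@d['t'],d['R'].round(2).tolist())
s=env.get_state(); print(s)
E
```

```text
pics
top [4.26495903e+02 1.18855103e+00 1.23205253e+03] [[-0.02, -1.0, 0.01], [-0.99, 0.02, -0.15], [0.15, -0.01, -0.99]]
side [ 533.18667097 -696.79950303  905.29229521] [[1.0, -0.07, -0.01], [-0.06, -0.75, -0.65], [0.04, 0.65, -0.76]]
{'time_s': 0.1, 'joint_pos': array([ 1.19489504e+00,  3.59480220e-01,  1.51131273e+00, -1.63669219e-05,
        1.27250260e+00, -1.15131552e-01]), 'qvel': array([ 2.53350320e-05, -1.46976948e-03, -1.33406534e-03,  7.29193429e-04,
       -4.36986052e-04, -1.30581185e-04]), 'effort': array([-6.77520256e-04, -5.16366756e+01, -2.71404362e+01,  6.77069323e-02,
        2.77290033e-02, -5.27149848e-05]), 'tcp_pos': array([154.50479014, 579.14651807, 235.86987042]), 'eef_rot': array([[-9.66192998e-01,  2.57819159e-01, -6.10601331e-04],
       [ 2.57819819e-01,  9.66191707e-01, -1.58974123e-03],
       [ 1.80092196e-04, -1.69342197e-03, -9.99998550e-01]]), 'contact_force': array([-0.01911769,  0.64843848, -0.96308885]), 'wrist_torque': array([-0.02028421, -0.01593076, -0.01194704]), 'opening': 87.4014179276421}
```

View pics/top0.png

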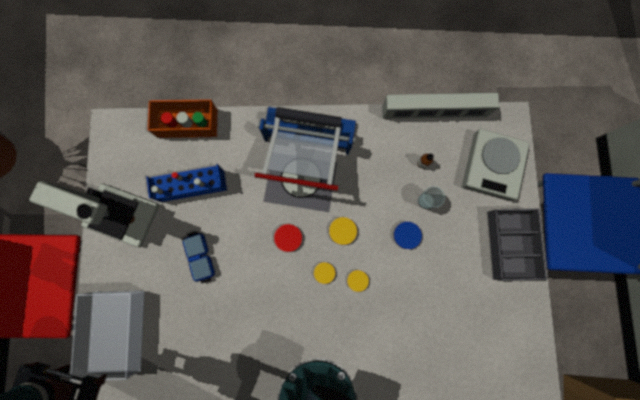

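View pics/side0.png

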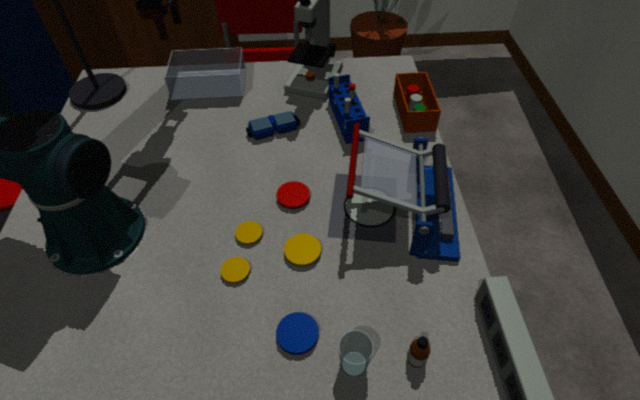

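Top view: large yellow dish at (343,231), red at (288,237), blue at (407,235), two small yellow look-alikes at (324,272) and (358,281), guard bar running from (256,176) to (337,187), and ring about (302,178) under the guard. The side view agrees. Measuring next.

```bash
python3 - <<'E'
from h import *
for n in('top','side'):
    d=dict(np.load(f'pics/{n}0.npz')); im=d['color']; hsv=cv2.cvtColor(im,cv2.COLOR_BGR2HSV)
    for c,lo,hi in(('yel',(18,120,80),(35,255,255)),('red',(0,150,80),(6,255,255)),('red2',(174,150,80),(180,255,255)),('blue',(100,150,60),(125,255,255))):
        m=cv2.inRange(hsv,lo,hi); k,l,st,ce=cv2.connectedComponentsWithStats(m)
        for i in range(1,k):
            if st[i,4]>60:
                print(n,c,st[i],ce[i].round(1),'z18',world(d,*ce[i],18).round(0),'depth',world(d,*ce[i]).round(0))
    im4=cv2.resize(im[80:220,220:380] if n=='top' else im[110:270,320:480],None,fx=5 if n=='top' else 3.7,fy=5 if n=='top' else 3.7,interpolation=cv2.INTER_CUBIC)
    im4=cv2.convertScaleAbs(im4,alpha=1.6); 
    if n=='top': im4=im4[:600]
    cv2.imwrite(f'pics/{n}0z.png',im4[:600,:800]); print(im4.shape)
E
```

```text
top yel [329 217  29  28 629] [342.8 230.6] z18 [515. -93.  18.] depth [515. -92.  22.]
top yel [314 262  22  22 377] [324.3 272.6] z18 [384. -30.  18.] depth [384. -30.  14.]
top yel [347 270  22  22 382] [357.6 280.5] z18 [ 358. -135.   18.] depth [ 358. -135.   15.]
top red [160 112  13  12 120] [166.  117.3] z18 [906. 487.  18.] depth [892. 472.  54.]
top red [255 173  83  17 327] [297.6 181.2] z18 [680.  50.  18.] depth [646.  43. 181.]
top red [274 224  28  28 593] [287.8 237.6] z18 [497.  84.  18.] depth [497.  83.  21.]
top red [   0  234   78  104 4901] [ 47.5 283.4] z18 [370. 834.  18.] depth [ 355. 1053. -301.]
top blue [260 108  16  22 138] [268.7 117.5] z18 [899. 144.  18.] depth [898. 144.  21.]
top blue [280 121  18   7  72] [288.1 124.4] z18 [874.  79.  18.] depth [871.  78.  26.]
top blue [339 120  16  27 250] [347.  131.3] z18 [ 847. -117.   18.] depth [ 846. -117.   21.]
top blue [ 151  166   70   31 1008] [189.7 181.5] z18 [686. 401.  18.] depth [675. 384.  69.]
top blue [ 543  174   97  100 9031] [591.8 223.3] z18 [ 522. -900.   18.] depth [  547. -1133.  -295.]

[... 703 characters left out ...]
265.  143.   18.] depth [-547.  440. -295.]
side red [277 181  33  26 633] [292.7 193.7] z18 [494.  81.  18.] depth [494.  82.  17.]
side blue [333  81  18  35 224] [341.4  96.5] z18 [661. 491.  18.] depth [654. 421.  70.]
side blue [344  94  25  29 220] [355.9 110.6] z18 [700. 415.  18.] depth [691. 352.  68.]
side blue [424 166  11  29 255] [428.8 180.4] z18 [864. 102.  18.] depth [863. 100.  20.]
side blue [439 168  21  90 507] [450.7 230.1] z18 [881. -67.  18.] depth [872. -83.  41.]
side blue [417 215  16  11  67] [423.2 221.9] z18 [819. -37.  18.] depth [ 785. -114.  122.]
side blue [ 277  313   41   40 1339] [296.9 332.5] z18 [ 495. -304.   18.] depth [ 495. -304.   18.]
(592, 592, 3)
```

```bash
python3 - <<'E'
from h import *
d=dict(np.load('pics/top0.npz')); im=d['color'][85:220,230:390]; 
cv2.imwrite('pics/topz.png',cv2.convertScaleAbs(cv2.resize(im,(640,540),interpolation=cv2.INTER_CUBIC),alpha=1.8))
E
```

```text
(no output)
```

View pics/topz.png

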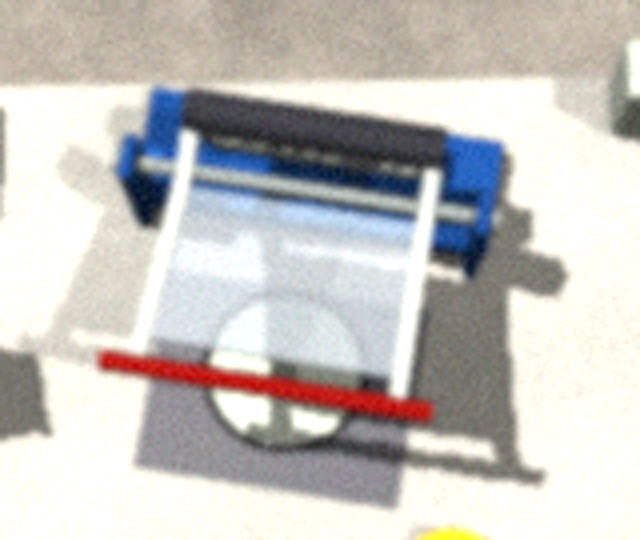

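View pics/side0z.png

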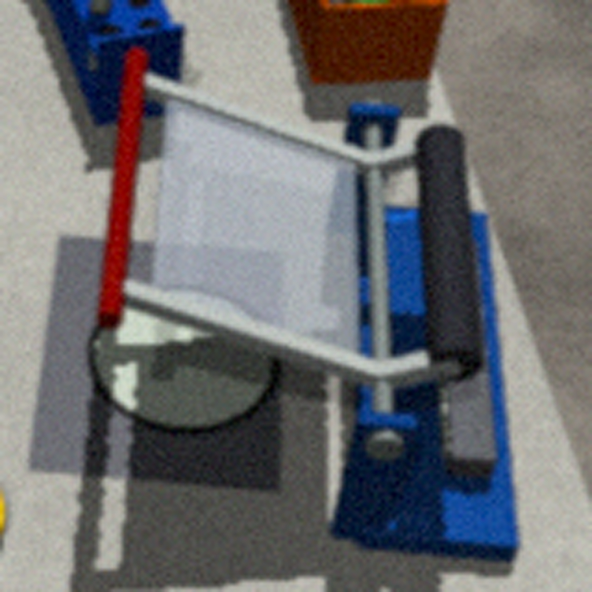

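```bash
python3 - <<'E'
from h import *
T=dict(np.load('pics/top0.npz'));S=dict(np.load('pics/side0.npz'))
print('ring',world(T,301.5,177.75,0),world(S,369.7,207,0))
def z(T,x,y,h): return world(T,230+x/4,85+y/4,h)
a,b=z(T,100,360,172),z(T,432,411,172); print('bar',a,b,np.linalg.norm(a-b),(a+b)/2,np.degrees(np.arctan2(*(a-b)[:2])))
a,b=[world(S,320+x/3.7,110+y/3.7,172) for x,y in((136,52),(112,320))];print('barS',a,b,np.linalg.norm(a-b),(a+b)/2,np.degrees(np.arctan2(*(a-b)[:2])))
a,b=z(T,140,163,110),z(T,478,213,110); print('hinge',a,b,np.linalg.norm(a-b),(a+b)/2,np.degrees(np.arctan2(*(a-b)[:2])))
m=[z(T,*p,0) for p in((135,465),(395,505))];print('mat',m,np.degrees(np.arctan2(*(m[0]-m[1])[:2])))
E
```

```text
ring [695.12885887  37.48452628   0.        ] [694.67610672  35.24253962   0.        ]
bar [668.21729086 165.09549436 172.        ] [626.52283503 -71.07988789 172.        ] 239.82751891670563 [647.37006294  47.00780323 172.        ] 10.011849313475937
barS [667.48980243 167.84018034 172.        ] [625.82557945 -71.41298475 172.        ] 242.85383357615262 [646.65769094  48.21359779 172.        ] 9.878585663967792
hinge [837.24804361 144.39568325 110.        ] [ 792.45818542 -115.28763459  110.        ] 263.51765968366465 [814.85311452  14.55402433 110.        ] 9.786022191602989
mat [array([618.64250771, 162.68168962,   0.        ]), array([581.20991124, -50.14805405,   0.        ])] 9.975186649073692
```

```bash
cat >> h.py <<'E'
from scipy.spatial.transform import Rotation as Ro
a=np.radians(-10); X=np.array([np.cos(a),np.sin(a),0]);Y=np.array([-np.sin(a),np.cos(a),0]);Z=np.array([0,0,1.])
RING=np.array([695,36.5,0]);H=RING+120*X+110*Z
def tool(tilt,yaw=-10,flip=1): # tool y = flip*left of heading yaw; tilt forward toward heading
    w=np.radians(yaw);h=np.array([np.cos(w),np.sin(w),0]);l=np.array([-np.sin(w),np.cos(w),0])*flip
    t=np.radians(tilt); z=np.sin(t)*h-np.cos(t)*Z; return np.stack([np.cross(l,z),l,z],1)
def cmd(p,R,p0=None,R0=None):
    s=env.get_state(); p0=s['tcp_pos'] if p0 is None else p0; R0=s['eef_rot'] if R0 is None else R0
    return (R0.T@(np.array(p)-p0)/30).round(2).tolist(), (np.degrees(Ro.from_matrix(R0.T@R).as_rotvec())/5).round(2).tolist()
E
python3 - <<'E'
from h import *
print(H,H-169*X)
print(cmd([520,68,240],tool(30)))
E
```

```text
[813.17693036  15.66221868 110.        ] [646.7444201   45.00876071 110.        ]
([-16.16, -13.32, -0.12], [-0.28, -6.0, -0.96])
```

drive_tool --dp '[[-2,-1.6,-0.5],[-4,-3.2,-1],[-6,-4.9,-1],[-8,-6.6,-1],[-10,-8.3,-1],[-12,-10,-1],[-14,-11.6,-0.5],[-16.16,-13.32,-0.12],[-16.16,-13.32,-0.12],[-16.16,-13.32,-0.12]]' --delta_rot '[[0,0,0],[0,0,0],[0,0,0],[0,-1,-0.2],[0,-2,-0.4],[-0.1,-3,-0.6],[-0.2,-4.5,-0.8],[-0.28,-6,-0.96],[-0.28,-6,-0.96],[-0.28,-6,-0.96]]' --claw '[0,0,0,0,0,0,0,0,0,0]'

```text
time_s: 1.35
tcp_pos: [516.1, 72.8, 240.8]
eef_rot: [[-0.852, 0.173, 0.493], [0.15, 0.985, -0.085], [-0.501, 0.002, -0.866]]
contact_force: [0.1, 1.8, -0.6]
opening: 0.2
```

```bash
python3 - <<'E'
from h import *
s=env.get_state();print(s['time_s'],s['tcp_pos'],s['eef_rot'].round(3).tolist(),s['joint_pos'].round(2),s['opening'],s['contact_force'])
R=tool(30); n=-R[:,0]; print(n)
P=H-169*X+62*Z
print(cmd([520,68,240],R)); print('pre',P-60*n,cmd(P-60*n,R))
print(cmd([560,60,142],R))
E
```

```text
1.35 [516.06576282  72.80290455 240.75930182] [[-0.852, 0.173, 0.493], [0.15, 0.985, -0.085], [-0.501, 0.002, -0.866]] [ 0.1   0.05  2.06 -0.27  0.54 -1.1 ] 0.21647150924167957 [ 0.12143978  1.75810804 -0.64474635]
[ 0.85286853 -0.15038373  0.5       ]
([-0.12, -0.14, 0.1], [0.02, 0.01, 0.0])
pre [595.57230819  54.0317847  142.        ] ([-0.7, -0.16, 4.21], [0.02, 0.01, 0.0])
([0.34, -0.17, 3.61], [0.02, 0.01, 0.0])
```

drive_tool --dp '[[0.5,0,1.2],[0.5,0,2.4],[0.3,0,3.6],[-0.6,0,4.1],[-0.6,0,4.1]]' --delta_rot '[[0,0,0],[0,0,0],[0,0,0],[0,0,0],[0,0,0]]' --claw '[0,0,0,0,0]'

```text
time_s: 1.98
tcp_pos: [594.0, 60.7, 143.4]
eef_rot: [[-0.852, 0.175, 0.494], [0.152, 0.985, -0.086], [-0.501, 0.002, -0.865]]
contact_force: [-0.5, -0.6, 0.2]
opening: 0.6
```

```bash
python3 - <<'E'
from h import *
s=env.get_state();print(s['time_s'],s['tcp_pos'],s['joint_pos'].round(2),s['contact_force'])
R=tool(30); n=-R[:,0]
for th in np.arange(0,1.0,.1):
    e=np.radians(20)+th; P=H+180*(-np.cos(e)*X+np.sin(e)*Z)
    print(round(th,2),(P-18*n).round(0),cmd(P-18*n,R,s['tcp_pos'],R)[0])
g=grab('side','side1');g=g['color'];cv2.imwrite('pics/side1z.png',cv2.resize(g[80:280,200:480],None,fx=2.8,fy=2.8))
E
```

```text
1.975 [593.95589469  60.66485954 143.43599581] [ 0.06  0.32  2.04 -0.4   0.29 -0.98] [-0.52402671 -0.59393718  0.20539844]
0.0 [631.  48. 163.] [-1.44, -0.21, 0.1]
0.1 [638.  47. 179.] [-1.92, -0.21, -0.26]
0.2 [647.  45. 195.] [-2.43, -0.21, -0.58]
0.3 [657.  43. 210.] [-2.97, -0.21, -0.84]
0.4 [668.  41. 224.] [-3.54, -0.21, -1.04]
0.5 [681.  39. 236.] [-4.12, -0.21, -1.19]
0.6 [695.  37. 247.] [-4.71, -0.21, -1.28]
0.7 [709.  34. 257.] [-5.31, -0.21, -1.31]
0.8 [725.  31. 265.] [-5.91, -0.21, -1.28]
0.9 [742.  28. 272.] [-6.5, -0.21, -1.18]
```

View pics/side1z.png

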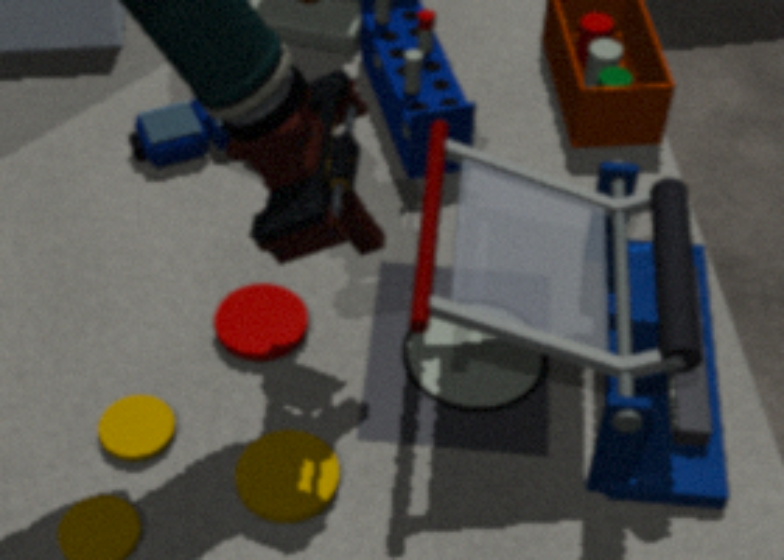

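The gripper, tilted 30° with its jaws shut, stands in front of and below the bar, clear of everything (fingertip at about (370,240) in the zoomed picture). I'll push up slowly along the arc.

drive_tool --dp '[[-0.6,0,0.05],[-1.0,0,0.1],[-1.3,0,0.1],[-1.6,0,0],[-1.9,0,-0.25],[-2.2,0,-0.45],[-2.5,0,-0.6],[-2.8,0,-0.75],[-3.1,0,-0.9],[-3.1,0,-0.9]]' --delta_rot '[[0,0,0],[0,0,0],[0,0,0],[0,0,0],[0,0,0],[0,0,0],[0,0,0],[0,0,0],[0,0,0],[0,0,0]]' --claw '[0,0,0,0,0,0,0,0,0,0]'

```text
time_s: 3.28
tcp_pos: [659.7, 49.2, 215.0]
eef_rot: [[-0.851, 0.174, 0.496], [0.151, 0.985, -0.085], [-0.503, 0.003, -0.864]]
contact_force: [0.0, 0.6, -0.1]
opening: 0.3
```

```bash
python3 - <<'E'
from h import *
s=env.get_state();print(s['time_s'],s['tcp_pos'],s['joint_pos'].round(2),s['contact_force'])
g=grab('side','side2');g=g['color'];cv2.imwrite('pics/side2z.png',cv2.resize(g[80:280,200:480],None,fx=2.8,fy=2.8))
E
```

```text
3.275 [659.71895404  49.2007969  215.01124532] [ 0.02  0.28  1.84 -0.2   0.51 -1.22] [ 0.01518111  0.5975639  -0.09674966]
```

View pics/side2z.png

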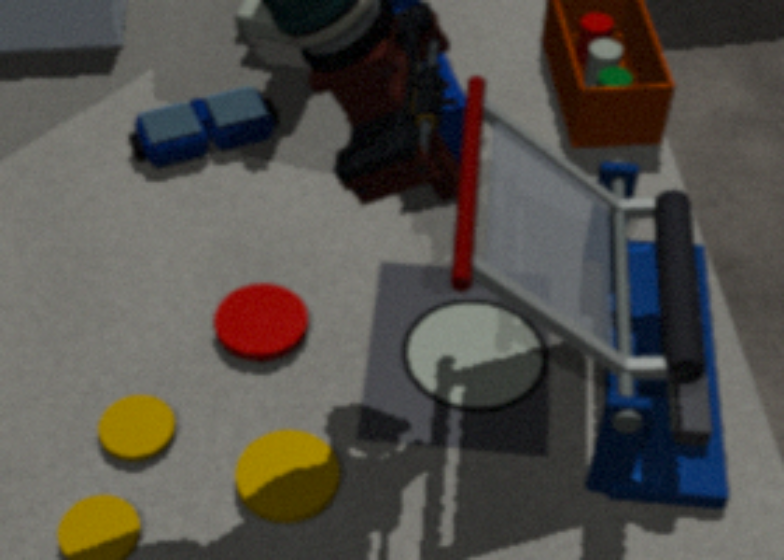

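The guard is up by about 0.3 rad, with the fingertip holding the bar near its middle. I'll carry on past balance.

drive_tool --dp '[[-0.3,0,-0.1],[-0.6,0,-0.15],[-0.9,0,-0.22],[-1.2,0,-0.3],[-1.5,0,-0.36],[-1.8,0,-0.4],[-2.1,0,-0.42],[-2.4,0,-0.44],[-2.7,0,-0.44],[-2.9,0,-0.42]]' --delta_rot '[[0,0,0],[0,0,0],[0,0,0],[0,0,0],[0,0,0],[0,0,0],[0,0,0],[0,0,0],[0,0,0],[0,0,0]]' --claw '[0,0,0,0,0,0,0,0,0,0]'

```text
time_s: 4.58
tcp_pos: [726.6, 37.1, 268.3]
eef_rot: [[-0.852, 0.174, 0.493], [0.151, 0.985, -0.085], [-0.501, 0.002, -0.866]]
contact_force: [-0.1, 0.8, -0.7]
opening: 0.6
```

```bash
python3 - <<'E'
from h import *
s=env.get_state();print(s['time_s'],s['tcp_pos'],s['joint_pos'].round(2),s['contact_force'])
g=grab('side','side3');g=g['color'];cv2.imwrite('pics/side3z.png',cv2.resize(g[80:280,200:480],None,fx=2.8,fy=2.8))
E
```

```text
4.575 [726.60335941  37.09939746 268.28893207] [-0.    0.3   1.64 -0.14  0.68 -1.31] [-0.07339018  0.82486964 -0.72954517]
```

View pics/side3z.png

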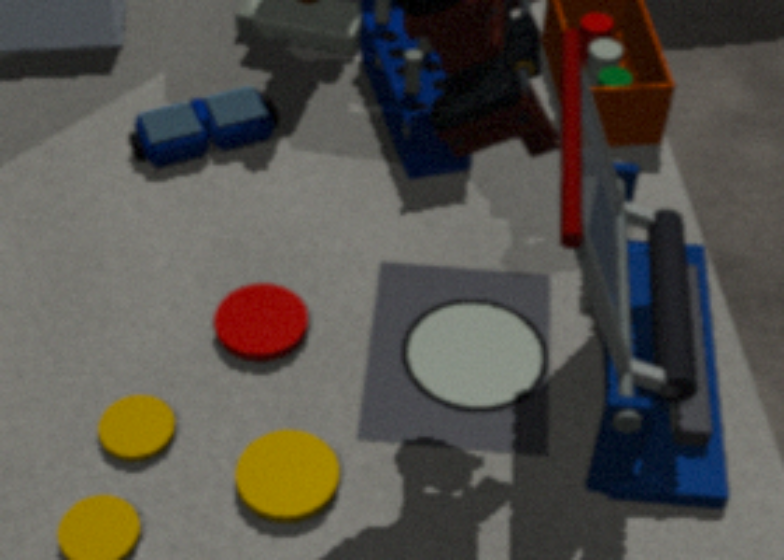

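drive_tool --dp '[[0,0,0],[0,0,0],[0,0,0],[0,0,0]]' --delta_rot '[[0,0,0],[0,0,0],[0,0,0],[0,0,0]]' --claw '[0,0,0,0]'

```text
time_s: 5.12
tcp_pos: [725.7, 37.3, 267.7]
eef_rot: [[-0.853, 0.174, 0.493], [0.151, 0.985, -0.085], [-0.5, 0.002, -0.866]]
contact_force: [0.4, 0.5, -0.2]
opening: 0.2
```

```bash
python3 - <<'E'
from h import *
s=env.get_state();print(s['time_s'],s['tcp_pos'],s['joint_pos'].round(2),s['contact_force'])
g=grab('side','side4');g=g['color'];cv2.imwrite('pics/side4z.png',cv2.resize(g[80:280,200:480],None,fx=2.8,fy=2.8))
E
```

```text
5.125 [725.688281    37.26340004 267.74855409] [-0.    0.3   1.64 -0.14  0.68 -1.31] [ 0.38503602  0.4939043  -0.23098106]
```

View pics/side4z.png

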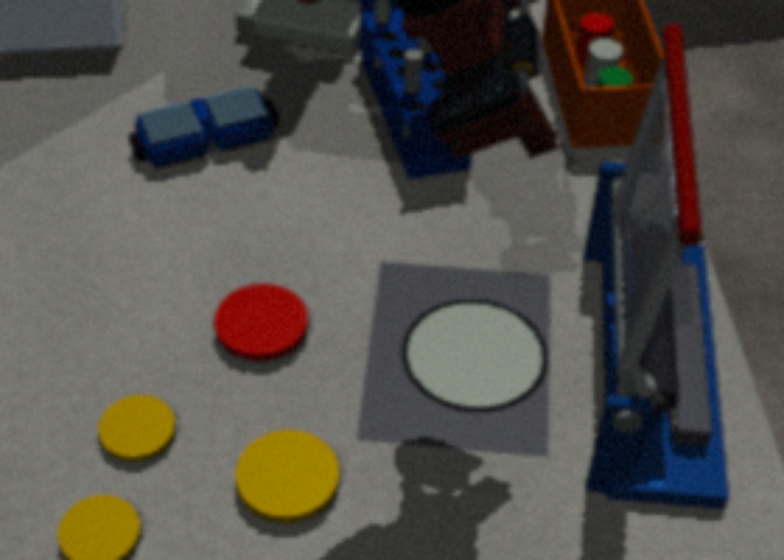

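The guard now leans on its rear stop, the bar at about (680,130) in the zoom, and the finger is well clear of it. Next I retreat and set up behind the yellow dish. The jaws will be half open and square to the push heading, giving two contact points.

```bash
python3 - <<'E'
from h import *
D=np.array([514,-93.5,0]); v=RING-D; L=np.linalg.norm(v); yaw=np.degrees(np.arctan2(v[1],v[0])); h=v/L; print(L,yaw,h)
R=tool(0,yaw); 
s=env.get_state(); p0=s['tcp_pos']
for p in([640,50,285],[540,-40,220],[D[0]-95*h[0],D[1]-95*h[1],120]): print(p,cmd(p,R))
E
```

```text
222.84748147555987 35.687118714215615 [0.8122147  0.58335862 0.        ]
[640, 50, 285] ([2.22, -0.08, -1.94], [-2.37, 5.69, -8.93])
[540, -40, 220] ([5.69, -3.61, -1.45], [-2.37, 5.69, -8.93])
[np.float64(436.83960363318795), np.float64(-148.9190692137324), 120] ([9.74, -7.79, 0.05], [-2.37, 5.69, -8.93])
```

drive_tool --dp '[[1.1,0,-1],[2.22,-0.08,-1.94],[3.5,-1.2,-1.9],[4.5,-2.4,-1.6],[5.69,-3.61,-1.45],[7,-5,-1],[8.3,-6.3,-0.5],[9.74,-7.79,0.05],[9.74,-7.79,0.05],[9.74,-7.79,0.05]]' --delta_rot '[[0,0,0],[0,0,0],[-0.47,1.14,-1.79],[-0.95,2.28,-3.57],[-1.42,3.41,-5.36],[-1.9,4.55,-7.14],[-2.37,5.69,-8.93],[-2.37,5.69,-8.93],[-2.37,5.69,-8.93],[-2.37,5.69,-8.93]]' --claw '[0,0,0.57,0.57,0.57,0.57,0.57,0.57,0.57,0.57]'

```text
time_s: 6.42
tcp_pos: [437.6, -148.9, 120.3]
eef_rot: [[-0.813, -0.582, 0.001], [-0.582, 0.813, -0.0], [-0.001, -0.001, -1.0]]
contact_force: [1.7, -0.9, 0.4]
opening: 50.3
```

```bash
python3 - <<'E'
from h import *
s=env.get_state();print(s['time_s'],s['tcp_pos'],s['eef_rot'].round(3).tolist(),s['joint_pos'].round(2),s['contact_force'],s['opening'])
D=np.array([514,-93.5,0]); v=RING-D; h=v/np.linalg.norm(v)
print(cmd(D-95*h+20*Z,tool(0,35.69)))
g=grab('side','side5');g=g['color'];cv2.imwrite('pics/side5z.png',cv2.resize(g[80:360,120:480],None,fx=2.1,fy=2.1))
E
```

```text
6.425 [ 437.58220353 -148.88886837  120.28557017] [[-0.813, -0.582, 0.001], [-0.582, 0.813, -0.0], [-0.001, -0.001, -1.0]] [-0.48  0.32  1.93  0.    0.89 -2.67] [ 1.68616352 -0.92439709  0.38208402] 50.30102822139822
([0.02, 0.02, 3.34], [-0.01, 0.01, -0.02])
```

View pics/side5z.png

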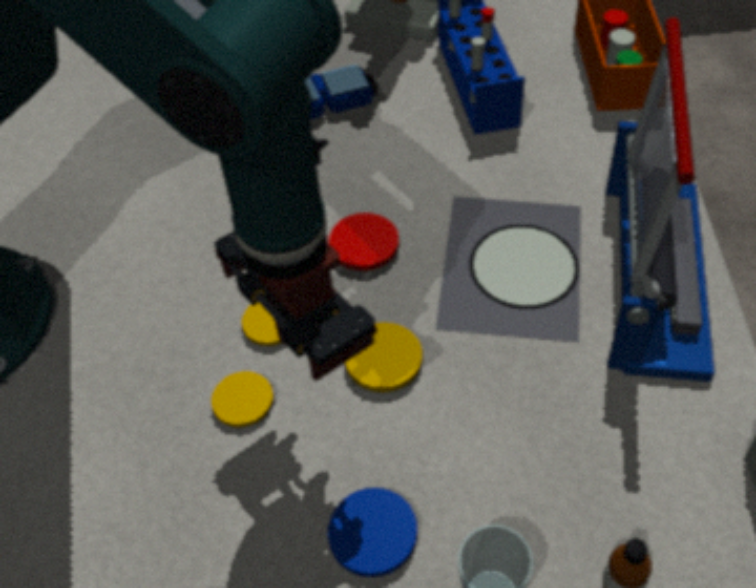

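The guard stays raised; the gripper is behind the yellow dish and the small dishes are untouched. I'll descend to a tip height of 6 mm.

drive_tool --dp '[[0,0,1],[0,0,2],[0,0,2.8],[0,0,3.33],[0,0,3.33]]' --delta_rot '[[0,0,0],[0,0,0],[0,0,0],[0,0,0],[0,0,0]]' --claw '[0.57,0.57,0.57,0.57,0.57]'

```text
time_s: 7.1
tcp_pos: [437.7, -148.2, 20.2]
eef_rot: [[-0.812, -0.584, 0.0], [-0.584, 0.812, -0.0], [-0.0, -0.0, -1.0]]
contact_force: [-0.2, 0.1, -0.1]
opening: 49.9
```

```bash
python3 - <<'E'
from h import *
s=env.get_state();print(s['time_s'],s['tcp_pos'],s['contact_force'],s['opening'])
v=RING-[514,-93.5,0]; h=v/np.linalg.norm(v)
print('to final',cmd(RING-48*h+20*Z,tool(0,35.69)))
g=grab('side','side6');g=g['color'];cv2.imwrite('pics/side6z.png',cv2.resize(g[180:320,180:400],None,fx=3.5,fy=3.5))
E
```

```text
7.1 [ 437.7006069  -148.15083837   20.15080415] [-0.17603797  0.14565315 -0.05679408] 49.937340688319715
to final ([-8.96, -0.01, 0.01], [-0.01, 0.0, 0.01])
```

View pics/side6z.png

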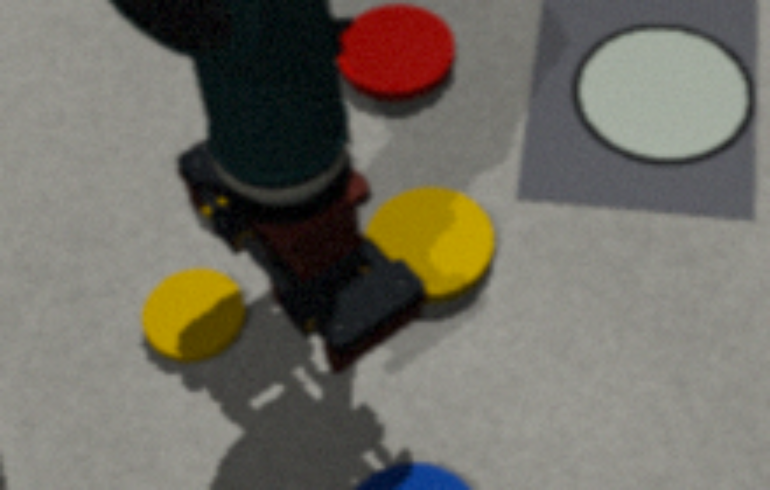

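drive_tool --dp '[[-0.5,0,0],[-1.0,0,0],[-1.3,0,0],[-1.5,0,0],[-1.7,0,0],[-2.0,0,0],[-2.3,0,0],[-2.7,0,0],[-3.1,0,0],[-3.5,0,0]]' --delta_rot '[[0,0,0],[0,0,0],[0,0,0],[0,0,0],[0,0,0],[0,0,0],[0,0,0],[0,0,0],[0,0,0],[0,0,0]]' --claw '[0.57,0.57,0.57,0.57,0.57,0.57,0.57,0.57,0.57,0.57]'

```text
time_s: 8.4
tcp_pos: [523.0, -87.1, 20.0]
eef_rot: [[-0.812, -0.583, 0.0], [-0.583, 0.812, -0.0], [0.0, -0.0, -1.0]]
contact_force: [-1.1, -0.3, 0.4]
opening: 49.8
```

```bash
python3 - <<'E'
from h import *
s=env.get_state();print(s['time_s'],s['tcp_pos'],s['contact_force'],s['opening'])
g=grab('side','side7');g=g['color'];cv2.imwrite('pics/side7z.png',cv2.resize(g[150:310,220:480],None,fx=3,fy=3))
E
```

```text
8.4 [522.99175132 -87.10290672  20.01013609] [-1.12303016 -0.3163708   0.39625917] 49.83012349019148
```

View pics/side7z.png

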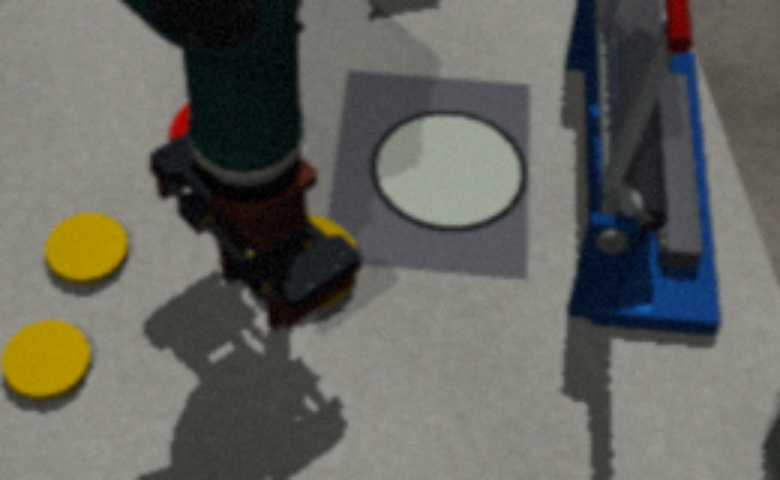

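The dish is ahead of the fingers and moving with them, with about 1 N of force. Continuing.

drive_tool --dp '[[-0.4,0,0],[-0.8,0,0],[-1.2,0,0],[-1.6,0,0],[-2.0,0,0],[-2.4,0,0],[-2.8,0,0],[-3.2,0,0],[-3.5,0,0],[-3.7,0,0]]' --delta_rot '[[0,0,0],[0,0,0],[0,0,0],[0,0,0],[0,0,0],[0,0,0],[0,0,0],[0,0,0],[0,0,0],[0,0,0]]' --claw '[0.57,0.57,0.57,0.57,0.57,0.57,0.57,0.57,0.57,0.57]'

```text
time_s: 9.7
tcp_pos: [612.8, -22.5, 20.0]
eef_rot: [[-0.812, -0.584, -0.0], [-0.584, 0.812, -0.0], [0.0, -0.0, -1.0]]
contact_force: [-0.1, -0.2, -0.4]
opening: 50.1
```

drive_tool --dp '[[-0.3,0,0],[-0.6,0,0],[-0.9,0,0],[-1.1,0,0],[-1.3,0,0],[-1.4,0,0],[-1.4,0,0]]' --delta_rot '[[0,0,0],[0,0,0],[0,0,0],[0,0,0],[0,0,0],[0,0,0],[0,0,0]]' --claw '[0.57,0.57,0.57,0.57,0.57,0.57,0.57]'

```text
time_s: 10.58
tcp_pos: [646.7, 1.7, 20.0]
eef_rot: [[-0.812, -0.583, 0.0], [-0.583, 0.812, -0.0], [0.0, -0.0, -1.0]]
contact_force: [-0.9, 1.2, -0.6]
opening: 50.0
```

```bash
python3 - <<'E'
from h import *
s=env.get_state();print(s['time_s'],s['tcp_pos'],s['contact_force'],s['opening'])
g=grab('side','side8')['color'];cv2.imwrite('pics/side8z.png',cv2.resize(g[120:290,270:480],None,fx=3.5,fy=3.5))
g=grab('top','top8')['color'];cv2.imwrite('pics/top8z.png',cv2.resize(g[85:250,220:400],None,fx=3.6,fy=3.6))
E
```

```text
10.575 [646.67580403   1.70823712  19.99538673] [-0.9112085   1.2319168  -0.55987787] 49.98628297113879
```

View pics/side8z.png

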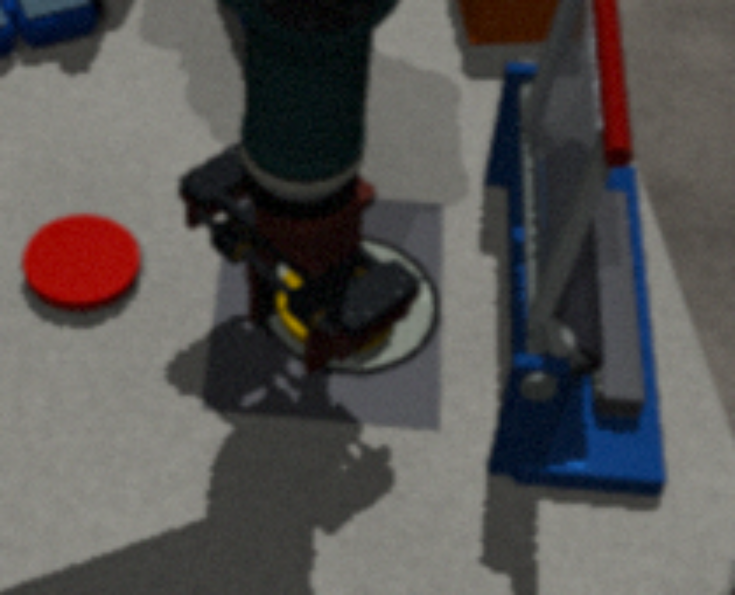

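View pics/top8z.png

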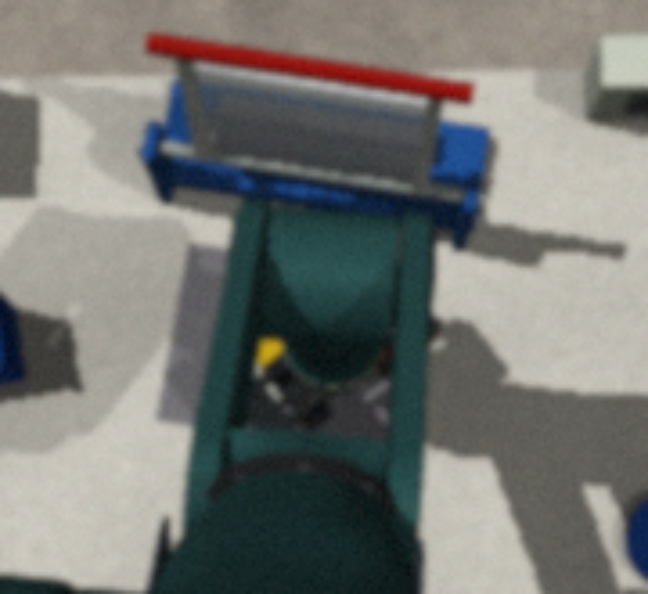

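In the side view the dish lies about 12 mm short, its near edge on the ring at zoom (280,310), as planned. I'll push 10 mm more, then back straight off and measure.

drive_tool --dp '[[-0.1,0,0],[-0.2,0,0],[-0.3,0,0],[-0.35,0,0],[-0.35,0,0],[-0.2,0,0],[0.3,0,0],[1,0,0],[2,0,0],[3,0,0]]' --delta_rot '[[0,0,0],[0,0,0],[0,0,0],[0,0,0],[0,0,0],[0,0,0],[0,0,0],[0,0,0],[0,0,0],[0,0,0]]' --claw '[0.57,0.57,0.57,0.57,0.57,0.57,0.57,0.57,0.57,0.57]'

```text
time_s: 11.92
tcp_pos: [571.6, -51.8, 20.1]
eef_rot: [[-0.812, -0.583, -0.001], [-0.583, 0.812, -0.0], [0.001, -0.0, -1.0]]
contact_force: [-0.5, 0.4, 0.1]
opening: 50.5
```

drive_tool --dp '[[1,0,-0.7],[2,0,-2],[3,0,-3.5],[4,0,-5],[4,0,-5]]' --delta_rot '[[0,0,0],[0,0,0],[0,0,0],[0,0,0],[0,0,0]]' --claw '[0.57,0.57,0.57,0.57,0.57]'

```text
time_s: 12.55
tcp_pos: [475.6, -122.6, 173.0]
eef_rot: [[-0.814, -0.582, 0.005], [-0.582, 0.814, -0.003], [-0.002, -0.005, -1.0]]
contact_force: [0.1, -0.1, -0.8]
opening: 50.0
```

```bash
python3 - <<'E'
from h import *
s=env.get_state();print(s['time_s'],s['tcp_pos'],s['contact_force'],s['opening'])
for n in('side','top'):
    d=grab(n,n+'9'); g=d['color']
    hsv=cv2.cvtColor(g,cv2.COLOR_BGR2HSV)
    for c,lo,hi in(('yel',(18,120,50),(35,255,255)),('red',(0,150,60),(6,255,255)),('blue',(100,150,50),(125,255,255))):
        k,l,st,ce=cv2.connectedComponentsWithStats(cv2.inRange(hsv,lo,hi))
        for i in range(1,k):
            if st[i,4]>200:
                w=world(d,*ce[i],18)
                if w[0]<760 and w[0]>300: print(n,c,st[i],ce[i].round(1),w.round(0), 'dist ring',np.hypot(*(w-RING)[:2]).round(1))
    z=g[120:290,270:480] if n=='side' else g[85:250,220:400]
    cv2.imwrite(f'pics/{n}9z.png',cv2.resize(z,None,fx=3.5,fy=3.5))
E
```

```text
12.55 [ 475.59494112 -122.60162883  172.9717497 ] [ 0.09980219 -0.06766629 -0.77951258] 49.97632140118765
side yel [352 190  35  29 787] [368.9 204.3] [691.  30.  18.] dist ring 8.1
side yel [235 221  28  24 527] [248.4 232.4] [383. -38.  18.] dist ring 321.1
side yel [220 257  30  27 628] [234.8 269.6] [ 356. -142.   18.] dist ring 383.2
side blue [332  80  37  47 634] [347.4 105.1] [677. 444.  18.] dist ring 407.9
side blue [ 276  313   42   42 1006] [299.4 332.1] [ 500. -304.   18.] dist ring 391.8
top yel [289 164  27  27 584] [301.9 177. ] [694.  36.  18.] dist ring 1.7
top yel [314 262  20  22 319] [322.9 272.1] [386. -26.  18.] dist ring 315.3
top yel [347 270  22  22 379] [357.7 280.4] [ 358. -135.   18.] dist ring 378.2
top red [274 225  28  26 587] [287.9 237.6] [497.  83.  18.] dist ring 203.6
top red [   0  234   80  105 7336] [ 38.1 284.4] [368. 863.  18.] dist ring 888.6
top blue [ 147  166   77   35 1393] [187.1 184.2] [677. 409.  18.] dist ring 373.4
top blue [ 543  174   97  100 9081] [591.7 223.4] [ 522. -900.   18.] dist ring 952.4
```

View pics/side9z.png

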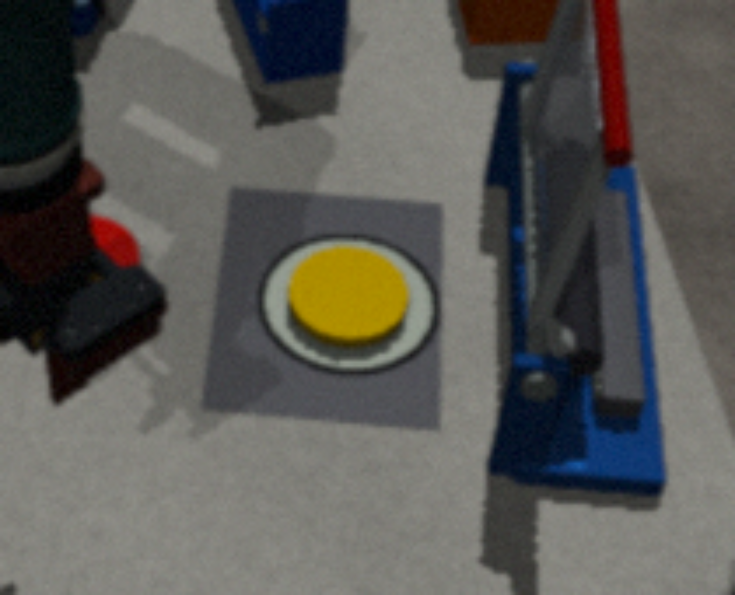

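View pics/top9z.png

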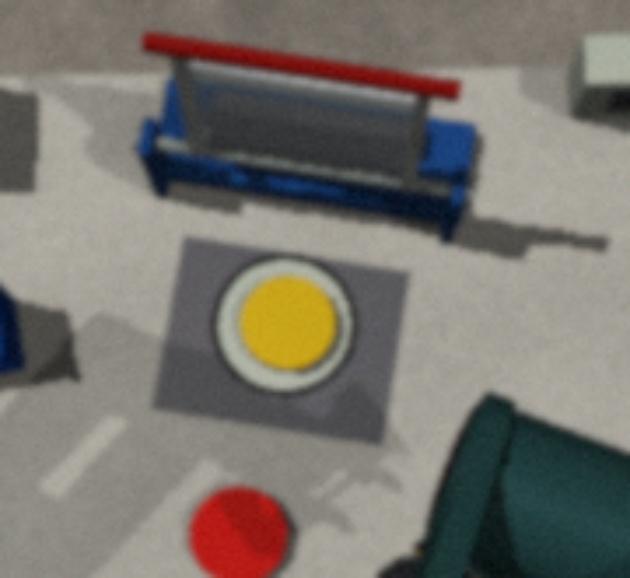

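The dish sits inside the ring with margin all round in both views, and the guard is raised. The arm is clear, so I'll settle briefly and hand in.

drive_tool --dp '[[0,0,0],[0,0,0],[0,0,0],[0,0,0]]' --delta_rot '[[0,0,0],[0,0,0],[0,0,0],[0,0,0]]' --claw '[0.57,0.57,0.57,0.57]'

```text
time_s: 13.15
tcp_pos: [475.9, -120.6, 169.6]
eef_rot: [[-0.812, -0.584, -0.001], [-0.584, 0.812, -0.0], [0.001, 0.0, -1.0]]
contact_force: [-0.2, -0.1, -0.6]
opening: 50.0
```

```bash
python3 -c "
from station import env
print(env.close_job())"
```

```text
the job is handed in; nothing more can be done
None
```

The guard is up on its rear stop and the yellow dish is inside the ring; I handed the job in at about 13 s, and no verdict is reported.

I pushed the guard's bar up past its balance point with shut, tilted fingertips, and it tipped back by itself. I then pushed the large yellow dish into the ring with the two half-open fingertips, backed straight off and stopped with the tool about 170 mm above the table.

**Dish position:** the top camera put the dish 1.7 mm from the ring's centre and the side camera 8.1 mm. They disagree by about 6 mm, but both are within the 18 mm limit, and both pictures show white margin all round the dish.

**Forces:** the wrist readings I took between moves never showed more than about 2 N. I did not log the force within moves.

**Other objects:** red (top camera) and blue (side camera) stand within about 5 mm of where they started; the blue reading is the less certain, as it was partly shaded or hidden. I did not measure the rack, beaker, bottle or goggles again; the arm's path stayed clear of them.

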